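# Read two wells on a cross-slide plate reader

### The arm

A 6-joint arm with a two-finger parallel gripper is mounted at the origin on the work surface. World frame = base frame: x ahead of the robot, y to its left, z up, the work surface at z = 0. Lengths are in m, angles in degrees, forces in N, time in s.
With the tool pointing down it reaches from about 0.3 to 0.75 m from the base axis. Payload 8.5 kg.
Tool frame: the origin (TCP) lies at the very end of the fingers, on their centre line; the grasp point (between the pads) lies env.pinch_z behind it (env.pinch_z is the distance from the TCP to the grasp point, in m); z points along the fingers, y is the line along which they close (so a half turn about z gives the same grasp; the last joint's range is limited). The gripper opens to 85 mm and grips with 20 to 120 N. Pads are 22 mm wide; open, the fingers measure 114 mm over their backs; the gripper's body (76 mm by 85 mm) begins 54 mm behind the grasp point. The pads swing forward as they close: fully open they stand 13 mm farther back than shut.
Start: joints at [55.101, 21.807, 74.336, -0, 83.858, -12.336], TCP at [0.211, 0.508, 0.231] pointing down, gripper open.
Joint ranges: [-178.18, 178.18], [-50.72, 133.34], [12.68, 142.11], [-81.47, 261.47], [9.98, 163.14], [-165.26, 165.26]. Speed limits (degrees/s): [136.94, 136.94, 180, 180, 180, 180].

### API

Orientations are given as a 3x3 rotation matrix whose columns are the frame's x, y, z axes.
In Python, from rig import telemetry, get_image, env gives the robot as it stands. The module is installed in compiled form; this text tells all that it offers.
- The arm moves only by the tool apply_moves, never from a script. Its argument "series" is a list of rows, each a list of 7 numbers: the shift along the tool's x, y, z in mm, then the turn, a rotation vector about the tool's x, y, z in degrees, then the opening, from 0 (shut) to 1 (fully open). A call has 1 to 12 rows; each row shifts and turns the commanded pose from where the row before left it, along the tool's axes as they then stand; what a row does not reach is not made up. A row lasts 1/8 s, in which the tool goes at most 62.5 mm and 10.7 degrees, less where a joint would pass 70% of its speed; a pose out of reach is approached as far as the arm can. A call with a gripper value outside its range is refused whole. The fingers move at their own pace and stop on an object; "grip_force" is the grip in N (left out, the last holds). Time passes only in rows, so rows that do not move let the fingers close. It gives the time, the measured TCP pose, the force, the opening and the grip force at its end, in the units of the state.
- telemetry.observe(): the state, without advancing time (a new reading comes with each control period).
- get_image(name): name is "scene" or "side" or "wrist"; returns a dict with "frame" (400x640x3 uint8, red, green, blue), "z_map" (400x640 float32, m along the optical axis (not along the pixel's ray), 0 where there is no reading), "vertical_fov" (degrees; the focal length in pixels is half the picture's height over the tangent of half this angle, whatever the lens; pixels are square), "cx", "cy" (the principal point, pixels), "eye" and "attitude" of the camera in the world; the wrist camera has in their place "mount" (4x4, takes a point from camera to tool coordinates, whose origin is the TCP and whose axes are the flange's). Camera axes: x right, y up, looking along -z (the intrinsics and any distortion apply to the point x, -y, -z); pixel columns grow to the right and rows downward; lengths in m; the calibration is good to about 2 mm. A picture is of the moment at which its call begins: read the wrist's pose just before it.
- env.close_job(): hands the job in; it is judged then, once.
The state is a dict: "time_s": time; "q": joint angles; "qvel": joint speeds; "joint_efforts": joint torques, N m; "position": TCP position; "tool_rot": TCP orientation; "ft_force": force on the tool from outside, world axes, zero at the start; "wrist_torque": the same for the moment, N m; "grip_width": finger opening in m; "gripper_force": force on a finger pad.
Only numpy, scipy, OpenCV 4.12 (cv2) and the standard library are available. Lean on these libraries where they do the work, as an engineer would, in place of code of your own. Each camera call takes 0.05 s, during which the arm holds its last target. There are 200 camera calls.

### The job

Take two readings on the manual plate reader. Slide the sample tray by its black grip until the centre dot of the big round well is right under the fixed probe, then swing the trigger lever all the way to its stop and let it come back fully; then do the same for the square well, leaving the tray there with the lever back at rest. Swing the lever only while one of those two wells is under the probe, and do not shift the bottles, glassware and other loose things standing around.

Things in the scene. Friction and masses are not known exactly. Their poses are not given: they have to be found in the camera images.
- stage: plate reader: fixed grey base plate 250 x 250 x 16 mm; origin at the centre of its underside, x and y axes = the two slide directions. On its +y side a white column (45 x 36 mm, centre 165 mm out, 210 mm high) carries a 24 mm wide white arm (underside 184 mm high) that holds the steel probe upright over the origin. A fixed tube rack stands behind it. A cross-slide on the base carries the tray.
- saddle (a joint): how far the tray stands along the stage's x axis from the middle, m, -0.06 to 0.06. About 2.5 N of friction; stays where it is left. The tray cannot turn or lift.
- tray (a joint): how far the tray stands along the stage's y axis from the middle, m, -0.06 to 0.06. About 2.5 N of friction; stays where it is left
- probe_tip (a point): lower end of the fixed steel probe, 82 mm above the table over the stage's origin; the probe is 12 mm thick, tapered to 5 mm at the tip, and clears the wells by 12 mm
- grip_top (a point): top centre of the black upright cylindrical grip on the tray, 26 mm dia, standing 52 mm high (50 to 102 mm above the table) on a tongue of the tray at its -x (robot) side, 120 mm from the tray's centre. Moves with the tray, axes parallel to the stage's. The grey wheel's edge is 46 mm from the grip's axis.
- round_spot (a point): black 8 mm centre dot of the big round well (44 mm dia white rim, 12 mm high), 60 mm above the table. It sits on a grey wheel, 148 mm dia, clamped on the tray's middle at any angle (it does not turn in use). Four white wells stand 42 mm from the wheel's centre, a quarter turn apart: round, triangular (43 mm sides), square, oblong (40 x 18 mm)
- square_spot (a point): black 8 mm centre dot on the floor of the square well (40 x 40 mm white rim, 12 mm high), 60 mm above the table, on the same wheel, half a turn from the round well
- trigger_box: grey fixed box 110 x 110 x 60 mm with the trigger lever on top; origin at the centre of its underside. At rest the lever points to the -x, -y side of the box (31.5 degrees from its -x axis); it swings in a horizontal plane, clockwise seen from above, to 31.5 degrees on the +y side of the -x axis
- lever_pivot (a point): point on the lever's vertical pivot axis, over the box's origin, 82 mm above the table
- lever_top (a point): top centre of the lever's upright white knob (cylinder, 18 mm dia, free from 78 to 124 mm above the table), 80 mm from the pivot axis at the end of a flat steel arm 14 mm wide (70 to 78 mm above the table)
- lever (a joint): lever angle, rad: 0 at rest, 1.1 at its stop. A spring returns it: about 1 N at the knob at rest, 4.5 N at the stop; let go, it is back in about half a second
- amber_jar: small amber glass jar, 52 mm dia, 75 mm high, on the +y side of the trigger box; loose, leave alone; origin at its underside
- dish: shallow white bowl, 90 mm dia, 30 mm high, on the near right of the table; loose, leave alone; origin at its underside
- beaker: clear plastic beaker, 70 mm dia, 85 mm high, behind the trigger box; loose, leave alone; origin at its underside
- amber_bottle: amber glass bottle with black cap, 68 mm dia, 150 mm high, behind the trigger box; loose, leave alone; origin at its underside
- spatula: steel spatula, 180 mm long, lying on the table; loose, leave alone
- mug: white mug, 80 mm dia, 90 mm high; loose, leave alone; origin at its underside
There are look-alikes about, which are no part of the job. What is shaped like the trigger_box but brown or purple is not meant.

How it is judged (in metres and radians):
On the way, in this order (a step that is already met when the one before it is completed fails the run):
1. the round well's dot stands under the probe (within 6 mm), lever at rest (horizontal distance between round_spot and probe_tip below 0.006 m and value of joint lever below 0.1 rad), for 0.4 s.
2. the lever is swung to its stop (beyond 1.0 rad) with the round well under the probe (horizontal distance between round_spot and probe_tip below 0.006 m and value of joint lever above 1 rad), for 0.05 s.
3. the lever is back at rest (below 0.1 rad), the round well still under the probe (all of step 1), for 0.1 s.
4. the square well's dot stands under the probe (within 6 mm), lever at rest (horizontal distance between square_spot and probe_tip below 0.006 m and value of joint lever below 0.1 rad), for 0.4 s.
5. the lever is swung to its stop (beyond 1.0 rad) with the square well under the probe (horizontal distance between square_spot and probe_tip below 0.006 m and value of joint lever above 1 rad), for 0.05 s.
At the end, for the whole second after the job is handed in: The square well's dot is under the probe (within 6 mm horizontally) and the lever is back at rest (below 0.1 rad), after the round well and then the square well were each brought under the probe (within 6 mm) and the lever swung to its stop (beyond 1.0 rad) and let back at each (all of step 4 and velocity of joint lever below 0.1 rad/s); the robot touches nothing.
It fails at once if the lever is swung (beyond 0.5 rad) with neither the round nor the square dot within 9 mm of the probe (value of joint lever above 0.5 rad and horizontal distance between each of round_spot, square_spot and probe_tip above 0.009 m).
It fails at once if a loose bystander is shifted by more than 30 mm (distance of any of amber_jar, dish, beaker, amber_bottle, spatula, mug from where it was at the start of the episode above 0.03 m).
It also fails if it takes over 72 s, if anything falls off the work surface, if the arm or the gripper's body presses on something with over 40 N, if the wrist force passes 120 N, or if a joint passes its speed limit or range.

## Working session

There is one attempt and no reset: what is moved stays moved. The work goes in short steps, Python scripts to look and compute and a tool call to move; the robot and the scene stay as the last step left them, time stands still between calls to the robot, and variables do not carry over. Pictures are saved under pics/ and viewed, at most 10 in all, crops included, and the job is handed in when it is done.

Besides the shell and the picture viewer there is one more tool, called after "Emit:" as name([rows], argument=value, ...), one row to a line, values as JSON. apply_moves: Moves the arm, as the interface text tells. Its arguments: {"type":"object","properties":{"series":{"type":"array"},"grip_force":{"type":"number"}},"required":["series"]}

```bash
mkdir -p pics; cat > h.py <<'E'
import numpy as np, cv2, pickle
from rig import telemetry, get_image, env
def grab(n):
    s=telemetry.observe(); im=get_image(n); im['s']=s
    pickle.dump(im,open(f'{n}.pkl','wb')); return im
def cam(im):
    f=im['frame'].shape[0]/2/np.tan(np.radians(im['vertical_fov']/2))
    if 'mount' in im:
        T=np.eye(4);T[:3,:3]=np.array(im['s']['tool_rot']);T[:3,3]=im['s']['position'];T=T@np.array(im['mount'])
        return f,T[:3,:3],T[:3,3]
    return f,np.array(im['attitude']),np.array(im['eye'])
def ray(im,u,v):
    f,R,o=cam(im); return o,R@np.array([(u-im['cx'])/f,-(v-im['cy'])/f,-1.])
def atz(im,u,v,z):
    o,d=ray(im,u,v); return o+d*(z-o[2])/d[2]
def dep(im,u,v):
    o,d=ray(im,u,v); return o+d*im['z_map'][int(v),int(u)]
def proj(im,p):
    f,R,o=cam(im); c=R.T@(np.array(p)-o); return im['cx']-f*c[0]/c[2], im['cy']+f*c[1]/c[2]
def load(n): return pickle.load(open(f'{n}.pkl','rb'))
E
python3 - <<'E'
from h import *
for n in ('scene','side'):
    im=grab(n); print(n,{k:(v if np.size(v)<20 else np.shape(v)) for k,v in im.items() if k!='s'})
    cv2.imwrite(f'pics/{n}0.png',cv2.resize(im['frame'][:,:,::-1],(800,500)))
print(telemetry.observe()); print(env.pinch_z)
E
```

```text
scene {'frame': (400, 640, 3), 'z_map': (400, 640), 'vertical_fov': 47.04060425735099, 'cx': 315.9836595517052, 'cy': 198.56247552256482, 'eye': array([1.37047252, 0.07617085, 1.28433869]), 'attitude': array([[-0.03275486, -0.82236632,  0.56801475],
       [ 0.99935833, -0.01870692,  0.0305448 ],
       [-0.01449321,  0.56865076,  0.82245137]])}
side {'frame': (400, 640, 3), 'z_map': (400, 640), 'vertical_fov': 56.33186151816879, 'cx': 319.7190861284324, 'cy': 201.10376497269414, 'eye': array([-0.05178836, -0.64389057,  0.94627724]), 'attitude': array([[ 0.75250445,  0.44702306, -0.48363978],
       [-0.65828706,  0.53270454, -0.53186843],
       [ 0.01987965,  0.71860717,  0.69513203]])}
{'time_s': 0.1, 'q': array([ 5.50990738e+01,  2.18360993e+01,  7.43783323e+01,  9.05904825e-05,
        8.38577056e+01, -1.23358252e+01]), 'qvel': array([-0.00117761, -0.02266272, -0.2059801 ,  0.07290016,  0.01974467,
       -0.07148063]), 'joint_efforts': array([ 4.19221848e-03, -4.49219441e+01, -2.31657976e+01, -1.07460269e-04,
        3.65089378e-03, -1.23422475e-05]), 'position': array([0.21090554, 0.50767874, 0.23079541]), 'tool_rot': array([[-9.23443959e-01,  3.83732634e-01, -7.21655525e-04],
       [ 3.83733217e-01,  9.23443422e-01, -1.03168577e-03],
       [ 2.70516549e-04, -1.22962719e-03, -9.99999207e-01]]), 'ft_force': array([-0.00846936, -0.30279808,  0.09123989]), 'wrist_torque': array([-0.0619471 , -0.03006747, -0.01627346]), 'gripper_force': 0.0, 'grip_width': 0.08539453860155906}
0.0187
```

View pics/scene0.png

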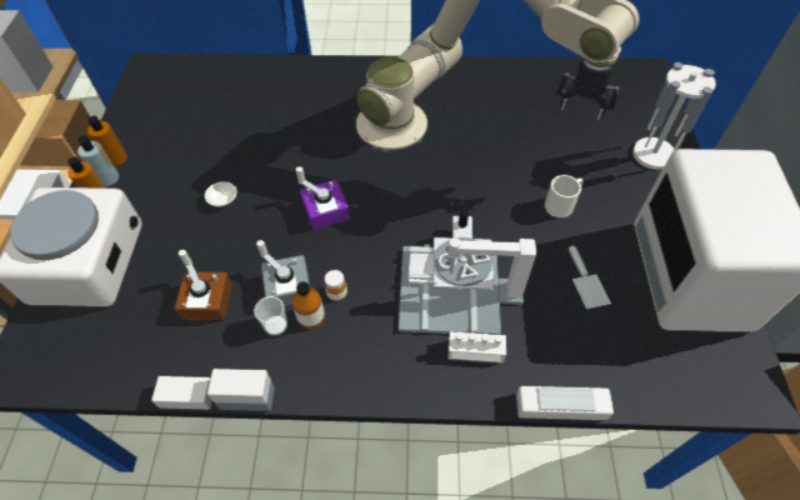

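View pics/side0.png

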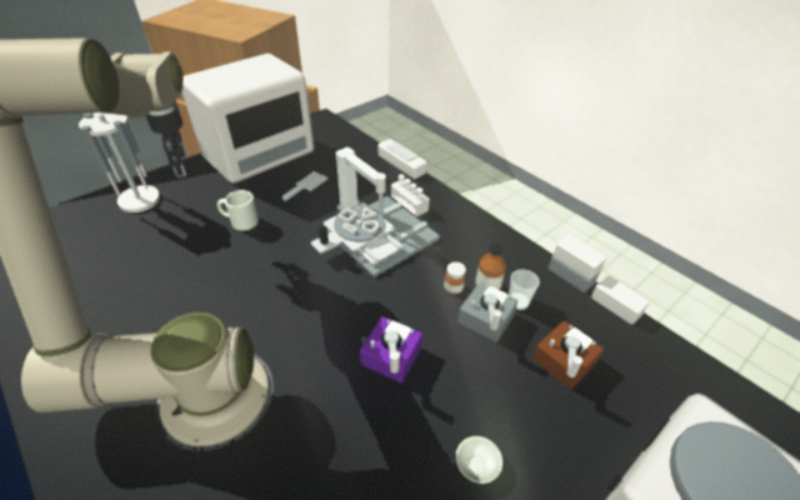

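The scene view (800-wide) shows the stage around (450,290), with the grip at (462,225) and the grey trigger box at (285,280) between purple and brown copies. Next I enlarge both.

```bash
python3 - <<'E'
from h import *
a=load('scene');b=load('side')
def crop(im,x,y,w,h,k): return cv2.resize(im['frame'][y:y+h,x:x+w,::-1],(w*k,h*k),interpolation=cv2.INTER_CUBIC)
t=crop(a,310,165,133,120,3); t2=crop(a,195,185,133,120,3)
t3=crop(b,240,110,133,100,3); t4=crop(b,345,190,133,100,3)
cv2.imwrite('pics/crop1.png',np.vstack([np.hstack([t,t2]),np.hstack([t3,t4])])[:600])
t5=crop(a,310,165,110,110,5)
cv2.imwrite('pics/crop2.png',t5)
E
```

```text
(no output)
```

View pics/crop1.png

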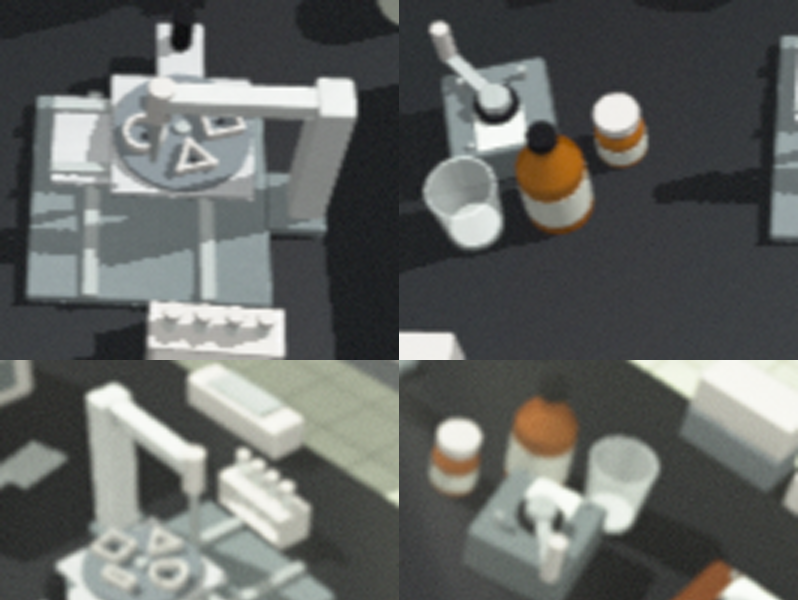

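Crop: stage base corners at scene px ≈(322.7,197.3), (319.3,264.3), (400,265.7); grip top ≈(370,175); knob top ≈(208,194); wells: round lies at image-left, square at image-right, triangle below.

```bash
python3 - <<'E'
from h import *
a=load('scene');b=load('side')
np.set_printoptions(precision=4,suppress=True)
A=[atz(a,*p,.016)[:2] for p in [(322.7,197.3),(319.3,264.3),(400,265.7)]]
print(A, np.linalg.norm(A[1]-A[0]),np.linalg.norm(A[2]-A[1]))
print('orig',(A[0]+A[2])/2,'xax',np.degrees(np.arctan2(*(A[1]-A[0])[::-1])),'yax-90',np.degrees(np.arctan2(*(A[2]-A[1])[::-1]))-90)
print('grip',atz(a,370,175,.102)); 
C=lambda x,y:(195+(x-399)/3,185+y/3)
print('knob',atz(a,*C(438,28),.124),'pivot',atz(a,*C(495,97),.09))
# box top corners
for p in [(443,84),(543,58),(556,140),(450,162)]: print('box',atz(a,*C(*p),.06))
for p in [(600,100),(465,190),(540,130)]: print(atz(a,*C(*p),.08))
D=lambda x,y:(310+x/3,165+y/3)
print('round',atz(a,*D(136,130),.06),'sq',atz(a,*D(222,122),.06),'tri',atz(a,*D(194,158),.06))
d=lambda x,y:(345+(x-399)/3,190+(y-360)/3)
print('side knob',atz(b,*d(556,543),.124))
e=lambda x,y:(240+(x)/3,110+(y-360)/3)
print('side sq',atz(b,*e(115,545),.06),'rnd',atz(b,*e(168,573),.06),'tip',atz(b,*e(197,550),.082))
import pickle
w=grab('wrist'); print(w['mount'],w['vertical_fov'])
E
```

```text
[array([0.4888, 0.0515]), array([0.7382, 0.0472]), array([0.7366, 0.2925])] 0.249386555718095 0.24532451357449012
orig [0.6127 0.172 ] xax -0.9846529858815094 yax-90 0.3634729322464523
grip [0.4573 0.204  0.102 ]
knob [ 0.5608 -0.3025  0.124 ] pivot [ 0.6222 -0.2402  0.09  ]
box [ 0.5884 -0.3059  0.06  ]
box [ 0.5528 -0.2036  0.06  ]
box [ 0.6542 -0.1776  0.06  ]
box [ 0.6828 -0.2831  0.06  ]
[ 0.617  -0.1335  0.08  ]
[ 0.7253 -0.2571  0.08  ]
[ 0.6545 -0.1912  0.08  ]
round [0.5599 0.1574 0.06  ] sq [0.5476 0.249  0.06  ] tri [0.5936 0.2175 0.06  ]
side knob [ 0.5545 -0.3054  0.124 ]
side sq [0.5506 0.2508 0.06  ] rnd [0.5679 0.1678 0.06  ] tip [0.6055 0.1582 0.082 ]
[[-0.0015  0.9574  0.2888  0.0737]
 [ 1.      0.0016 -0.     -0.0013]
 [-0.0005  0.2888 -0.9574 -0.142 ]
 [ 0.      0.      0.      1.    ]] 70.02160797202141
```

Emit:
apply_moves([
  [0, 0, 0, 0, 0, -7.5, 1],
  [0, 0, 0, 0, 0, -7.5, 1],
  [0, 0, 0, 0, 0, -7.5, 1],
  [-27, -43, 0, 0, 0, 0, 1],
  [-27, -43, 0, 0, 0, 0, 1],
  [-27, -43, 0, 0, 0, 0, 1],
  [-27, -43, 0, 0, 0, 0, 1],
  [-27, -43, 0, 0, 0, 0, 1],
  [-27, -43, 0, 0, 0, 0, 1],
  [-27, -43, 0, 0, 0, 0, 1],
  [0, 0, 0, 0, 0, 0, 1],
  [0, 0, 0, 0, 0, 0, 1],
])

```text
time_s: 1.65
position: [0.3993, 0.2069, 0.2312]
tool_rot: [[-1.0, 0.001, -0.001], [0.001, 1.0, 0.0], [0.001, 0.0, -1.0]]
ft_force: [0.0, -0.6, -0.1]
grip_width: 0.0851
gripper_force: 0.0
```

```bash
cat > rep.py <<'E'
from h import *
import sys
np.set_printoptions(precision=4,suppress=True)
s=telemetry.observe(); print(s['time_s'],s['position'],s['tool_rot'].ravel(),s['ft_force'],s['grip_width'])
im=grab('wrist'); cv2.imwrite(f'pics/{sys.argv[1]}.png',cv2.resize(im['frame'][:,:,::-1],(800,500),interpolation=cv2.INTER_CUBIC))
E
python3 rep.py w1
```

```text
1.65 [0.3993 0.2069 0.2312] [-1.      0.0014 -0.0007  0.0014  1.      0.0001  0.0007  0.0001 -1.    ] [ 0.0162 -0.551  -0.0705] 0.08506734493479376
```

View pics/w1.png

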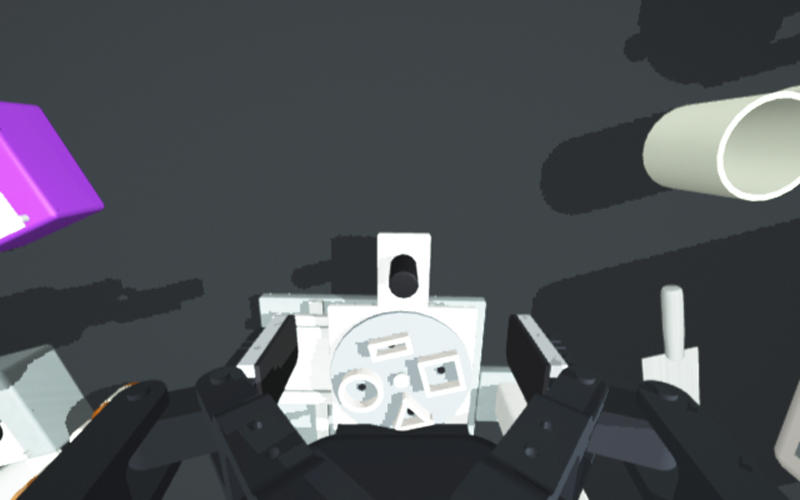

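Wrist view (800-wide): grip top ≈(403,285), round dot ≈(362,387), square dot ≈(443,371), wheel hub ≈(401,381).

```bash
python3 - <<'E'
from h import *
np.set_printoptions(precision=4,suppress=True)
w=load('wrist'); g=lambda x,y:(x/1.25,y/1.25)
for n,p,z in [('grip',(403,285),.102),('round',(362,387),.06),('sq',(443,371),.06),('hub',(401,381),.06),('t1',(378,233),.05),('t2',(431,233),.05),('b1',(260,297),.016),('tr1',(329,306),.05),('tr2',(485,299),.05)]: print(n,atz(w,*g(*p),z),dep(w,*g(*p)))
f=w['frame']
x,y,W,H=255,175,140,180//1
t=cv2.resize(f[175:345,190:400,::-1],None,fx=3.5,fy=3.5,interpolation=cv2.INTER_CUBIC)
cv2.imwrite('pics/w1c.png',t); print(t.shape)
E
```

```text
grip [0.4344 0.2066 0.102 ] [0.4348 0.2066 0.1011]
round [0.5644 0.1642 0.06  ] [0.5646 0.1641 0.0597]
sq [0.5455 0.2473 0.06  ] [0.5447 0.2472 0.0611]
hub [0.5573 0.2045 0.06  ] [0.555  0.2045 0.063 ]
t1 [0.4034 0.1837 0.05  ] [0.4154 0.1803 0.0002]
t2 [0.4035 0.233  0.05  ] [ 0.4156  0.2372 -0.0001]
b1 [0.4825 0.0517 0.016 ] [ 0.4898  0.0446 -0.0005]
tr1 [0.4775 0.1335 0.05  ] [0.4799 0.1324 0.0449]
tr2 [0.4704 0.2875 0.05  ] [0.4929 0.3001 0.    ]
(595, 735, 3)
```

View pics/w1c.png

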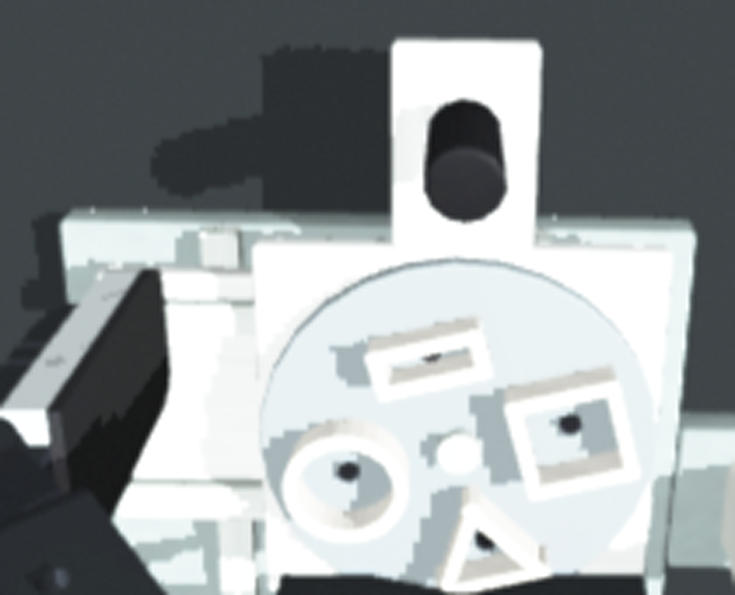

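Emit:
apply_moves([
  [-25, -18, -15, 0, 0, 0, 1],
  [-25, -18, -15, 0, 0, 0, 1],
  [0, 0, 0, 0, 0, 0, 1],
  [0, 0, 0, 0, 0, 0, 1],
])

```text
time_s: 2.2
position: [0.4487, 0.1716, 0.2609]
tool_rot: [[-1.0, -0.0, -0.001], [-0.0, 1.0, 0.0], [0.001, 0.0, -1.0]]
ft_force: [-0.3, 0.0, 0.0]
grip_width: 0.0851
gripper_force: 0.0
```

```bash
python3 rep.py w2; python3 - <<'E'
from h import *
w=load('wrist'); print(proj(w,[.612,.17,.082]))
cv2.imwrite('pics/w2c.png',cv2.resize(w['frame'][190:350,220:420,::-1],None,fx=3.5,fy=3.5,interpolation=cv2.INTER_CUBIC))
E
```

```text
2.2 [0.4487 0.1716 0.2609] [-1.     -0.0003 -0.0011 -0.0003  1.      0.0001  0.0011  0.0001 -1.    ] [-0.3008  0.0116  0.0303] 0.08509018216391442
(np.float64(321.24257226398754), np.float64(304.66590168751753))
```

View pics/w2c.png

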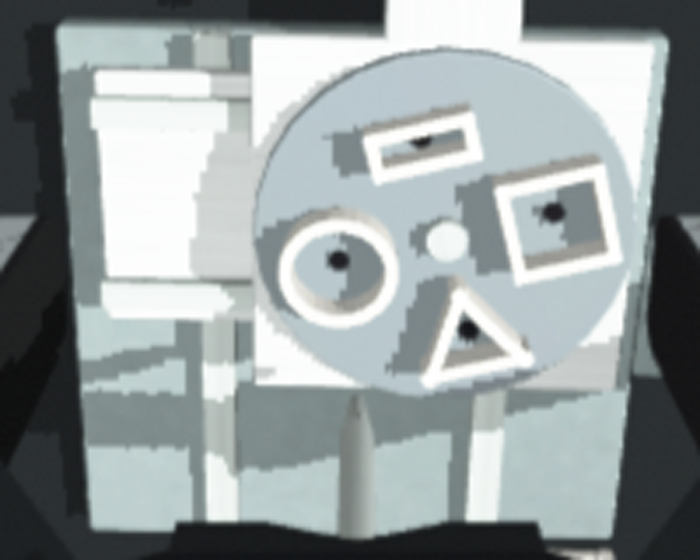

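The tip is at crop (357,401), the round dot at (339,260), the square dot at (554,212), the base corners at (58,28), (667,38), (90,530) and (615,540).

```bash
python3 - <<'E'
from h import *
np.set_printoptions(precision=4,suppress=True)
w=load('wrist'); g=lambda x,y:(220+x/3.5,190+y/3.5)
P={}
for n,p,z in [('tip',(357,401),.082),('round',(339,260),.06),('sq',(554,212),.06),('hub',(447,241),.063),('a',(60,36),.016),('b',(663,45),.016),('c',(90,528),.016),('d',(615,538),.016)]:
    P[n]=atz(w,*g(*p),z)[:2]; print(n,P[n],dep(w,*g(*p)))
print('ctr',(P['a']+P['b']+P['c']+P['d'])/4)
for x,y in ('ab','cd'): e=P[y]-P[x]; print(np.linalg.norm(e),np.degrees(np.arctan2(-e[0],e[1])))
for x,y in ('ac','bd'): e=P[y]-P[x]; print(np.linalg.norm(e),np.degrees(np.arctan2(e[1],e[0])))
print('d round',P['tip']-P['round'],'d sq',P['tip']-P['sq'])
E
```

```text
tip [0.6119 0.171 ] [0.6101 0.171  0.0843]
round [0.5648 0.1642] [0.5648 0.1642 0.06  ]
sq [0.5447 0.2455] [0.5446 0.2454 0.0603]
hub [0.5552 0.2051] [0.5543 0.2049 0.0647]
a [0.4881 0.0514] [0.4881 0.0514 0.0159]
b [0.4922 0.2951] [0.4928 0.2958 0.0139]
c [0.7308 0.0447] [ 0.7476  0.0388 -0.0023]
d [0.7371 0.2937] [ 0.7528  0.2991 -0.0008]
ctr [0.612  0.1712]
0.24370146378263657 -0.9754184077667333
0.24908763675632806 -1.4500710944990993
0.24279538824721297 -1.5864932737355517
0.24486093575234222 -0.32298537179272185
d round [0.047  0.0068] d sq [ 0.0672 -0.0745]
```

Emit:
apply_moves([
  [7, 18, 0, 0, 0, 0, 1],
  [6.5, 17.5, 0, 0, 0, 0, 1],
  [0, 0, 50, 0, 0, 0, 1],
  [0, 0, 50, 0, 0, 0, 1],
  [0, 0, 50, 0, 0, 0, 1],
  [0, 0, 30, 0, 0, 0, 1],
  [0, 0, 16, 0, 0, 0, 0.7],
  [0, 0, 0, 0, 0, 0, 0.4],
  [0, 0, 0, 0, 0, 0, 0.1],
  [0, 0, 0, 0, 0, 0, 0.1],
  [0, 0, 0, 0, 0, 0, 0.1],
  [0, 0, 0, 0, 0, 0, 0.1],
], grip_force=30)

```text
time_s: 3.75
position: [0.4363, 0.2065, 0.0662]
tool_rot: [[-1.0, 0.001, 0.001], [0.001, 1.0, 0.001], [-0.001, 0.001, -1.0]]
ft_force: [-1.4, 2.5, 6.4]
grip_width: 0.0252
gripper_force: 30.7
```

Emit:
apply_moves([
  [-12, 2, 0, 0, 0, 0, 0.1],
  [-12, 2, 0, 0, 0, 0, 0.1],
  [-12, 2, 0, 0, 0, 0, 0.1],
  [-11, 1, 0, 0, 0, 0, 0.1],
  [0, 0, 0, 0, 0, 0, 0.1],
  [0, 0, 0, 0, 0, 0, 0.1],
  [0, 0, 0, 0, 0, 0, 0.1],
])

```text
time_s: 4.62
position: [0.484, 0.2129, 0.0662]
tool_rot: [[-1.0, 0.001, 0.003], [0.001, 1.0, -0.0], [-0.003, -0.0, -1.0]]
ft_force: [2.6, -2.8, 5.7]
grip_width: 0.0251
gripper_force: 30.6
```

```bash
python3 - <<'E'
from h import *
w=grab('side'); a=grab('scene'); 
for im in(w,a): print(proj(im,[.612,.171,.082]),proj(im,[.612,.171,.06]))
u,v=map(int,proj(w,[.612,.171,.06]));c=w['frame'][v-30:v+30,u-40:u+40,::-1]
u,v=map(int,proj(a,[.612,.171,.06]));d=a['frame'][v-30:v+30,u-40:u+40,::-1]
cv2.imwrite('pics/r1.png',cv2.resize(np.hstack([c,d]),None,fx=5,fy=5,interpolation=cv2.INTER_CUBIC))
E
```

```text
(np.float64(304.80529790986884), np.float64(170.85468310290963)) (np.float64(304.8525134368399), np.float64(175.500985336456))
(np.float64(360.43054555119915), np.float64(218.58807821250065)) (np.float64(359.97218188640363), np.float64(222.34199187743357))
```

View pics/r1.png

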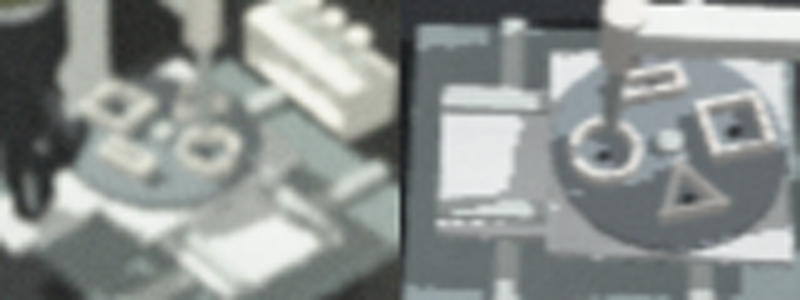

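Side and scene crops show the round dot at (207,150) and (604,155) against predicted (204,152) and (605,152), so it is close to the goal. I release, lift and check from near.

Emit:
apply_moves([
  [0, 0, 0, 0, 0, 0, 0.5],
  [0, 0, 0, 0, 0, 0, 1],
  [0, 0, 0, 0, 0, 0, 1],
  [0, 0, 0, 0, 0, 0, 1],
  [0, 0, -50, 0, 0, 0, 1],
  [0, 0, -50, 0, 0, 0, 1],
  [0, 0, -50, 0, 0, 0, 1],
  [0, 0, -45, 0, 0, 0, 1],
  [17, -20, 0, 0, 0, 0, 1],
  [17, -20, 0, 0, 0, 0, 1],
  [0, 0, 0, 0, 0, 0, 1],
  [0, 0, 0, 0, 0, 0, 1],
])

```text
time_s: 6.22
position: [0.4495, 0.1734, 0.2604]
tool_rot: [[-1.0, 0.001, 0.0], [0.001, 1.0, 0.0], [-0.0, 0.0, -1.0]]
ft_force: [0.1, -0.2, 1.3]
grip_width: 0.0858
gripper_force: 0.0
```

```bash
python3 rep.py w3; python3 - <<'E'
from h import *
w=load('wrist'); print(proj(w,[.612,.171,.082]),proj(w,[.612,.171,.06]))
cv2.imwrite('pics/w3c.png',cv2.resize(w['frame'][220:345,250:420,::-1],None,fx=4,fy=4,interpolation=cv2.INTER_CUBIC))
E
```

```text
6.225 [0.4495 0.1734 0.2604] [-1.      0.0012  0.0003  0.0012  1.      0.0002 -0.0003  0.0002 -1.    ] [ 0.1203 -0.2449  1.2586] 0.08583678117500147
(np.float64(320.8179841060436), np.float64(304.1118461574453)) (np.float64(320.83614537756995), np.float64(294.10494204219725))
```

View pics/w3c.png

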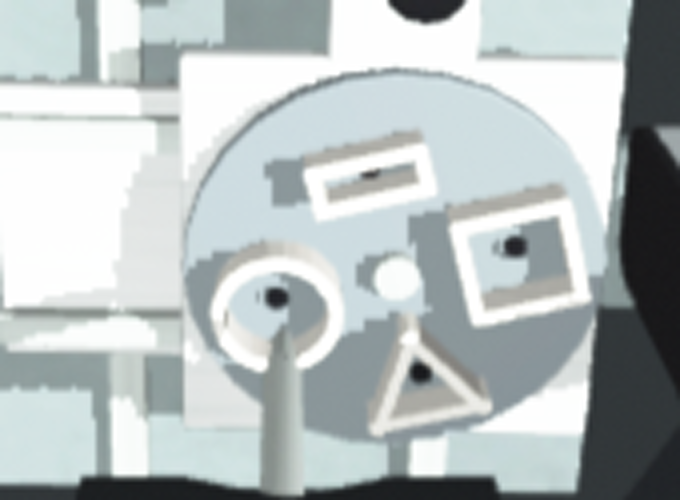

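Dot at crop (276,297) and tip at (283,333): the round dot is about 2 mm off in y, within tolerance. I'll compute the square move, then look at the trigger.

```bash
python3 - <<'E'
from h import *
np.set_printoptions(precision=4,suppress=True)
w=load('wrist'); g=lambda x,y:(250+x/4,220+y/4)
r=atz(w,*g(276,297),.06);s=atz(w,*g(515,246),.06);t=atz(w,*g(283,334.5),.082)
print(r,s,t,t-r,t-s)
E
```

```text
[0.6122 0.1685 0.06  ] [0.5923 0.2503 0.06  ] [0.6113 0.1709 0.082 ] [-0.001   0.0025  0.022 ] [ 0.0189 -0.0794  0.022 ]
```

Emit:
apply_moves([
  [0, -50, 0, 0, 0, 0, 1],
  [0, -50, 0, 0, 0, 0, 1],
  [0, -50, 0, 0, 0, 0, 1],
  [0, -50, 0, 0, 0, 0, 0.6],
  [0, -50, 0, 0, 0, 0, 0.3],
  [0, -50, 0, 0, 0, 0, 0],
  [0, -50, 0, 0, 0, 0, 0],
  [0, -50, 0, 0, 0, 0, 0],
  [0, -40, 0, 0, 0, 0, 0],
  [0, 0, 0, 0, 0, 0, 0],
  [0, 0, 0, 0, 0, 0, 0],
])

```text
time_s: 7.65
position: [0.449, -0.2663, 0.26]
tool_rot: [[-1.0, 0.001, -0.0], [0.001, 1.0, 0.001], [0.0, 0.001, -1.0]]
ft_force: [0.4, 0.8, 1.5]
grip_width: -0.0
gripper_force: 0.0
```

```bash
python3 rep.py w4
```

```text
7.65 [ 0.449  -0.2663  0.26  ] [-1.      0.0006 -0.0004  0.0006  1.      0.0008  0.0004  0.0008 -1.    ] [0.3808 0.8404 1.4605] -2.471748386005295e-05
```

View pics/w4.png

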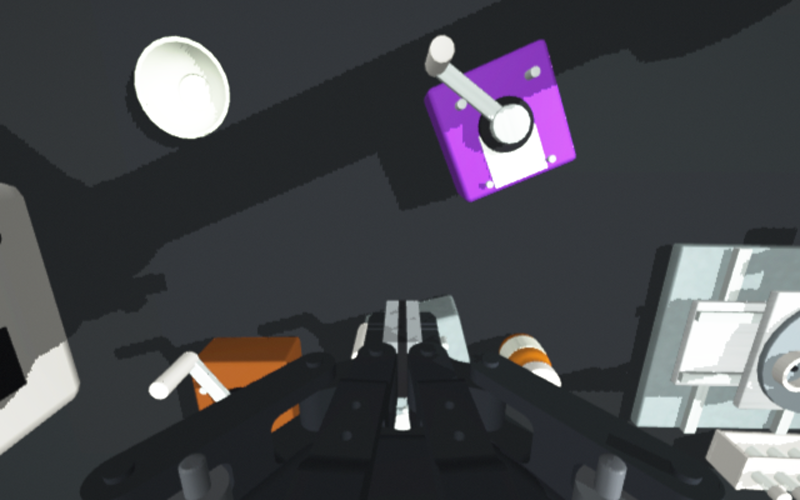

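Emit:
apply_moves([
  [0, 0, 0, 0, 0, 0, 1],
  [0, 0, 0, 0, 0, 0, 1],
  [0, 0, 0, 0, 0, 0, 1],
  [0, 0, 0, 0, 0, 0, 1],
  [0, 0, 0, 0, 0, 0, 1],
])

```text
time_s: 8.32
position: [0.4487, -0.2669, 0.2603]
tool_rot: [[-1.0, 0.001, 0.0], [0.001, 1.0, 0.0], [-0.0, 0.0, -1.0]]
ft_force: [1.0, 0.5, -0.4]
grip_width: 0.0852
gripper_force: 0.0
```

```bash
cat > cloud.py <<'E'
from h import *
np.set_printoptions(precision=4,suppress=True)
def cloud(w):
    f,R,o=cam(w); v,u=np.mgrid[:400,:640]
    d=np.stack([(u-w['cx'])/f,-(v-w['cy'])/f,-np.ones_like(u,float)],-1)@R.T
    P=o+d*w['z_map'][...,None]; P[w['z_map']<=0]=np.nan; return P
E
python3 rep.py w5; python3 - <<'E'
from cloud import *
for n in ('wrist','scene','side'):
    w=load(n) if n=='wrist' else grab(n)
    P=cloud(w); x,y,z=P[...,0],P[...,1],P[...,2]
    near=(abs(x-.615)<.12)&(abs(y+.245)<.12)
    k=near&(z>.110)&(z<.13)&(np.hypot(x-.56,y+.304)<.04)
    print(n,'knob',k.sum(),np.nanmean(P[k],0),np.nanmin(P[k],0),np.nanmax(P[k],0))
    kt=k&(z>.121); print(' top',kt.sum(),np.nanmean(P[kt],0))
    b=near&(z>.055)&(z<.065)&(np.hypot(x-.62,y+.243)<.085)
    r=cv2.minAreaRect(P[b][:,:2].astype(np.float32)*1000); print(' box',b.sum(),r)
    l=near&(z>.074)&(z<.082)&(np.hypot(x-.62,y+.243)<.085); print(' arm',l.sum(),np.nanmean(P[l],0))
w=load('wrist');print(proj(w,[.558,-.304,.124]),proj(w,[.62,-.243,.06]))
u,v=map(int,proj(w,[.6,-.26,.09]))
cv2.imwrite('pics/w5c.png',cv2.resize(w['frame'][v-85:v+65,u-100:u+100,::-1],None,fx=4,fy=4,interpolation=cv2.INTER_CUBIC));print(u-100,v-85)
E
```

```text
8.325 [ 0.4487 -0.2669  0.2603] [-1.      0.0011  0.      0.0011  1.      0.     -0.      0.     -1.    ] [ 1.0045  0.4628 -0.3513] 0.08518256810612901
wrist knob 258 [ 0.5564 -0.3043  0.1206] [ 0.5495 -0.3133  0.1101] [ 0.568 -0.296  0.125]
 top 172 [ 0.5583 -0.3045  0.1231]
 box 4015 ((625.7876586914062, -241.48841857910156), (137.2752227783203, 113.69188690185547), 16.028676986694336)
 arm 954 [ 0.6022 -0.2554  0.0784]
scene knob 37 [ 0.5628 -0.3038  0.1202] [ 0.5486 -0.314   0.1102] [ 0.5702 -0.2957  0.1284]
 top 18 [ 0.5618 -0.3031  0.1249]
 box 680 ((629.8236083984375, -242.00540161132812), (143.29095458984375, 109.6848373413086), 16.1323184967041)
 arm 144 [ 0.6093 -0.2654  0.0784]
side knob 42 [ 0.5545 -0.305   0.1194] [ 0.5471 -0.3119  0.1108] [ 0.5644 -0.2953  0.1256]
 top 22 [ 0.5566 -0.3046  0.1227]
 box 594 ((629.0297241210938, -239.624755859375), (148.03172302246094, 112.9489517211914), 15.317021369934082)
 arm 139 [ 0.6202 -0.2551  0.0781]
(np.float64(289.592040221661), np.float64(287.3808801777137)) (np.float64(339.69206652793355), np.float64(299.5942067747774))
228 215
```

View pics/w5c.png

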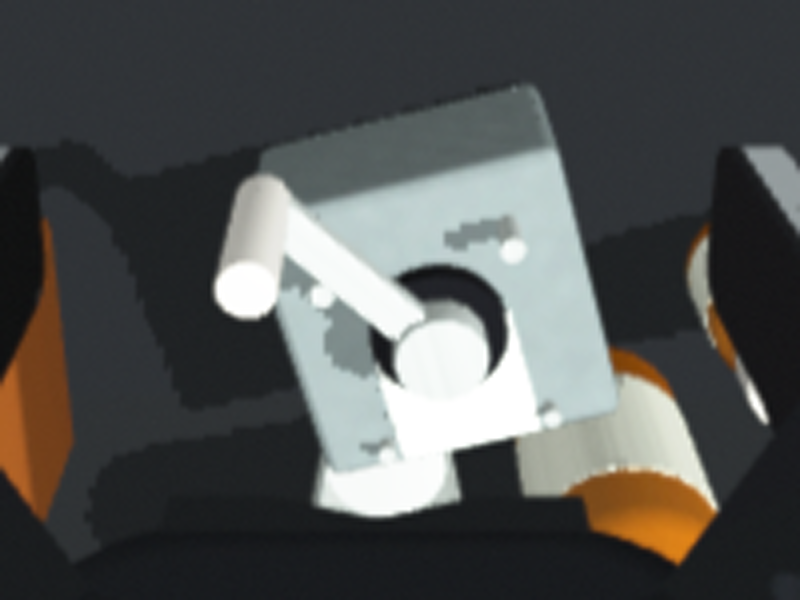

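Knob top at crop (246,290), hub top at (442,358), box top corners (557,150), (617,410), (333,470).

```bash
python3 - <<'E'
from cloud import *
w=load('wrist'); g=lambda x,y:(228+x/4,215+y/4)
print('knob',atz(w,*g(246,290),.124),'hub',dep(w,*g(442,355)),atz(w,*g(442,362),.09))
c=[atz(w,*g(*p),.06)[:2] for p in [(557,150),(617,410),(333,470)]]
print(c,'centre',(c[0]+c[2])/2)
for i,j in((0,1),(1,2)): e=c[j]-c[i]; print(np.linalg.norm(e),np.degrees(np.arctan2(e[1],e[0])))
P=cloud(w);x,y,z=P[...,0],P[...,1],P[...,2]
h=(np.hypot(x-.62,y+.243)<.03)&(z>.085);print(np.nanmean(P[h],0),P[h].max(0),P[h].min(0))
pu=cloud(w); m=(x>.25)&(x<.5)&(y>-.4)&(y<-.0)&(z>.1)&(z<.14); print('purple knob',np.nanmean(P[m],0),m.sum()); m=(x>.25)&(x<.5)&(abs(y+.2)<.2)&(z>.03)&(z<.07);print(np.nanmin(P[m],0),np.nanmax(P[m],0))
E
```

```text
knob [ 0.5582 -0.3041  0.124 ] hub [ 0.611  -0.246   0.0814] [ 0.6073 -0.2466  0.09  ]
[array([ 0.5476, -0.2077]), array([ 0.6499, -0.1818]), array([ 0.6755, -0.2834])] centre [ 0.6115 -0.2456]
0.10559896960643905 14.18178166039789
0.10478552952888753 -75.86746188173795<stdin>:8: RuntimeWarning: Mean of empty slice
Traceback (most recent call last):
ValueError: zero-size array to reduction operation maximum which has no identity
```

Emit:
apply_moves([
  [-40, -25, 0, 0, 0, 0, 0.5],
  [-40, -24, 0, 0, 0, 0, 0],
  [-40, -24, 0, 0, 0, 0, 0],
  [0, 0, 0, 0, 0, 9.25, 0],
  [0, 0, 0, 0, 0, 9.25, 0],
  [0, 0, 0, 0, 0, 9.25, 0],
  [0, 0, 0, 0, 0, 9.25, 0],
  [0, 0, 0, 0, 0, 9.25, 0],
  [0, 0, 0, 0, 0, 9.25, 0],
  [0, 0, 0, 0, 0, 9.25, 0],
  [0, 0, 0, 0, 0, 9.25, 0],
  [0, 0, 0, 0, 0, 0, 0],
])

```text
time_s: 9.98
position: [0.5686, -0.3401, 0.2602]
tool_rot: [[-0.276, 0.961, -0.0], [0.961, 0.276, 0.0], [0.0, -0.0, -1.0]]
ft_force: [-0.7, -0.8, 0.1]
grip_width: 0.0
gripper_force: 0.0
```

```bash
python3 - <<'E'
from cloud import *
for n in ('scene','side'):
    P=cloud(load(n));x,y,z=P[...,0],P[...,1],P[...,2]
    for lo,hi in ((.1,.16),):
        m=(x>.5)&(x<.8)&(y>-.55)&(y<-.1)&(z>lo)&(z<hi)
        nc,lab,st,ce=cv2.connectedComponentsWithStats(m.astype(np.uint8))
        for i in range(1,nc):
            if st[i,4]>8: q=P[lab==i]; print(n,st[i,4],q.min(0),q.max(0))
b=np.array([.612,-.2456])
t0=np.array([np.cos(np.radians(227.5)),np.sin(np.radians(227.5))])
for a in range(0,66,9):
    th=np.radians(227.5-a); print(a,1000*(.08*np.array([np.cos(th),np.sin(th)])-.08*t0))
s=telemetry.observe();print(s['q'],s['position'],s['tool_rot'])
E
```

```text
scene 45 [ 0.5486 -0.314   0.1003] [ 0.5702 -0.2957  0.1284]
scene 48 [ 0.586  -0.5012  0.1001] [ 0.6031 -0.4824  0.1265]
scene 316 [ 0.6751 -0.2068  0.1001] [ 0.7303 -0.1468  0.1541]
side 167 [ 0.6798 -0.2063  0.1003] [ 0.7131 -0.1536  0.1515]
side 55 [ 0.5471 -0.3124  0.1006] [ 0.5644 -0.2953  0.1256]
side 66 [ 0.581  -0.5006  0.1002] [ 0.5983 -0.484   0.1238]
0 [0. 0.]
9 [-8.5614  9.181 ]
18 [-15.5812  19.5883]
27 [-20.8866  30.9656]
36 [-24.3468  43.0328]
45 [-25.8766  55.4926]
54 [-25.4385  68.0384]
63 [-23.0432  80.3613]
[-41.0978  32.929   50.6647  -0.0011  96.416  -57.1123] [ 0.5686 -0.3401  0.2602] [[-0.2759  0.9612 -0.0001]
 [ 0.9612  0.2759  0.0001]
 [ 0.0001 -0.0001 -1.    ]]
```

Emit:
apply_moves([
  [0, 0, 50, 0, 0, 0, 0],
  [0, 0, 50, 0, 0, 0, 0],
  [0, 0, 40, 0, 0, 0, 0],
  [0, 0, 22, 0, 0, 0, 0],
  [0, 0, 0, 0, 0, 0, 0],
  [7, 0, 0, 0, 0, 0, 0],
  [8, 0, 0, 0, 0, 0, 0],
  [0, 0, 0, 0, 0, 0, 0],
  [0, 0, 0, 0, 0, 0, 0],
])

```text
time_s: 11.1
position: [0.5646, -0.3256, 0.0988]
tool_rot: [[-0.275, 0.961, 0.001], [0.961, 0.275, -0.001], [-0.001, 0.0, -1.0]]
ft_force: [-0.9, 0.0, 0.9]
grip_width: 0.0001
gripper_force: 0.0
```

Emit:
apply_moves([
  [2, 0, 0, 0, 0, 0, 0],
  [11.2, -5.7, 0, 0, 0, 0, 0],
  [11.9, -3.9, 0, 0, 0, 0, 0],
  [12.4, -1.9, 0, 0, 0, 0, 0],
  [0, 0, 0, 0, 0, 0, 0],
  [0, 0, 0, 0, 0, 0, 0],
])

```text
time_s: 11.85
position: [0.5434, -0.2929, 0.0984]
tool_rot: [[-0.275, 0.962, 0.0], [0.962, 0.275, -0.0], [-0.0, 0.0, -1.0]]
ft_force: [-1.6, -2.2, 0.2]
grip_width: -0.0006
gripper_force: 1.2
```

```bash
cat > knob.py <<'E'
from cloud import *
for n in ('scene','side'):
    w=grab(n);P=cloud(w);x,y,z=P[...,0],P[...,1],P[...,2]
    b=w['frame'].min(-1)>120
    for lo,nm in ((.105,'all'),(.121,'top')):
        m=b&(z>lo)&(z<.13)&(abs(np.hypot(x-.612,y+.2456)-.08)<.018)&(x<.6)
        q=np.nanmean(P[m],0); print(n,nm,m.sum(),q,'swing deg',(227.5-np.degrees(np.arctan2(q[1]+.2456,q[0]-.612)))%360)
s=telemetry.observe();print(s['time_s'],s['position'],s['ft_force'])
E
python3 knob.py
```

```text
scene all 36 [ 0.5416 -0.2734  0.1195] swing deg 25.907589783154208
scene top 17 [ 0.5404 -0.2743  0.1243] swing deg 25.65244263977405
side all 12 [ 0.531  -0.2793  0.1097] swing deg 24.908420738505697
side top 0 [nan nan nan] swing deg nan
11.95 [ 0.5434 -0.293   0.0984] [-1.23   -3.9054 -0.1789]knob.py:7: RuntimeWarning: Mean of empty slice
  q=np.nanmean(P[m],0); print(n,nm,m.sum(),q,'swing deg',(227.5-np.degrees(np.arctan2(q[1]+.2456,q[0]-.612)))%360)
```

Emit:
apply_moves([
  [12.6, 0, 0, 0, 0, 0, 0],
  [12.4, 1.9, 0, 0, 0, 0, 0],
  [11.9, 3.9, 0, 0, 0, 0, 0],
  [11.2, 5.7, 0, 0, 0, 0, 0],
  [5, 2, 0, 0, 0, 0, 0],
  [0, 0, 0, 0, 0, 0, 0],
  [0, 0, 0, 0, 0, 0, 0],
])

```text
time_s: 12.82
position: [0.5413, -0.2409, 0.0984]
tool_rot: [[-0.274, 0.962, -0.0], [0.962, 0.274, -0.006], [-0.006, -0.002, -1.0]]
ft_force: [-3.6, -18.0, -3.7]
grip_width: -0.0001
gripper_force: 8.5
```

```bash
python3 knob.py 2>/dev/null
```

```text
scene all 35 [ 0.5405 -0.2212  0.1196] swing deg 66.32392646839617
scene top 16 [ 0.5391 -0.2218  0.1244] swing deg 65.58489310631424
side all 17 [ 0.5343 -0.238   0.1122] swing deg 53.08505780250664
side top 2 [ 0.5448 -0.2508  0.1249] swing deg 43.06737083485257
12.925 [ 0.5413 -0.2409  0.0984] [ -3.9366 -19.2255  -4.2078]
```

The lever is at its stop (18 N, about 63°). I bring it back along the arc.

Emit:
apply_moves([
  [-5, -2, 0, 0, 0, 0, 0],
  [-11.2, -5.7, 0, 0, 0, 0, 0],
  [-11.9, -3.9, 0, 0, 0, 0, 0],
  [-12.4, -1.9, 0, 0, 0, 0, 0],
  [-12.6, 0, 0, 0, 0, 0, 0],
  [-12.4, 1.9, 0, 0, 0, 0, 0],
  [-11.9, 3.9, 0, 0, 0, 0, 0],
  [-11.2, 5.7, 0, 0, 0, 0, 0],
  [-17, 0, 0, 0, 0, 0, 0],
  [0, 0, 0, 0, 0, 0, 0],
  [0, 0, 0, 0, 0, 0, 0],
  [0, 0, 0, 0, 0, 0, 0],
])

```text
time_s: 14.42
position: [0.5685, -0.3394, 0.0984]
tool_rot: [[-0.275, 0.961, -0.0], [0.961, 0.275, 0.0], [0.0, -0.0, -1.0]]
ft_force: [0.9, -0.3, -0.8]
grip_width: -0.0002
gripper_force: 0.0
```

```bash
python3 knob.py 2>/dev/null
```

```text
scene all 34 [ 0.5628 -0.3022  0.1206] swing deg 358.511139316862
scene top 20 [ 0.5619 -0.3032  0.1247] swing deg 358.50216143851424
side all 48 [ 0.5542 -0.3056  0.1181] swing deg 1.3960032132080755
side top 23 [ 0.5558 -0.3044  0.1227] swing deg 1.2315119108172894
14.525 [ 0.5686 -0.3396  0.0985] [-0.4912 -0.1097  0.1308]
```

Emit:
apply_moves([
  [0, 0, -50, 0, 0, 0, 0],
  [0, 0, -50, 0, 0, 0, 0],
  [0, 0, -62, 0, 0, 0, 0],
  [0, 0, 0, 0, 0, -9.25, 0],
  [0, 0, 0, 0, 0, -9.25, 0],
  [0, 0, 0, 0, 0, -9.25, 0],
  [0, 0, 0, 0, 0, -9.25, 0],
  [0, 0, 0, 0, 0, -9.25, 0],
  [0, 0, 0, 0, 0, -9.25, 0],
  [0, 0, 0, 0, 0, -9.25, 0],
  [0, 0, 0, 0, 0, -9.25, 0],
  [0, 0, 0, 0, 0, 0, 0.5],
])

```text
time_s: 16.02
position: [0.5686, -0.3398, 0.2604]
tool_rot: [[-1.0, 0.002, -0.0], [0.002, 1.0, 0.0], [0.0, 0.0, -1.0]]
ft_force: [-0.7, 0.1, 0.8]
grip_width: 0.0172
gripper_force: 0.0
```

Emit:
apply_moves([
  [43, 12, 0, 0, 0, 0, 1],
  [42, 40, 0, 0, 0, 0, 1],
  [0, 50, 0, 0, 0, 0, 1],
  [0, 50, 0, 0, 0, 0, 1],
  [0, 50, 0, 0, 0, 0, 1],
  [0, 50, 0, 0, 0, 0, 1],
  [0, 50, 0, 0, 0, 0, 1],
  [0, 50, 0, 0, 0, 0, 1],
  [0, 50, 0, 0, 0, 0, 1],
  [0, 50, 0, 0, 0, 0, 1],
  [0, 50, 0, 0, 0, 0, 1],
  [0, 50, 0, 0, 0, 0, 1],
])

```text
time_s: 17.52
position: [0.4839, 0.2138, 0.2605]
tool_rot: [[-1.0, 0.005, 0.0], [0.005, 1.0, 0.0], [-0.0, 0.0, -1.0]]
ft_force: [1.3, -1.2, -0.0]
grip_width: 0.0856
gripper_force: 0.0
```

Emit:
apply_moves([
  [0, 0, 0, 0, 0, 0, 1],
  [0, 0, 0, 0, 0, 0, 1],
])

```text
time_s: 17.77
position: [0.4841, 0.2118, 0.2603]
tool_rot: [[-1.0, 0.003, -0.0], [0.003, 1.0, -0.0], [0.0, -0.0, -1.0]]
ft_force: [-0.7, -0.0, -0.3]
grip_width: 0.0852
gripper_force: 0.0
```

Emit:
apply_moves([
  [0, 1, 50, 0, 0, 0, 1],
  [0, 0, 50, 0, 0, 0, 1],
  [0, 0, 50, 0, 0, 0, 1],
  [0, 0, 28, 0, 0, 0, 1],
  [0, 0, 16, 0, 0, 0, 0.7],
  [0, 0, 0, 0, 0, 0, 0.4],
  [0, 0, 0, 0, 0, 0, 0.1],
  [0, 0, 0, 0, 0, 0, 0.1],
  [0, 0, 0, 0, 0, 0, 0.1],
  [0, 0, 0, 0, 0, 0, 0.1],
  [0, 0, 0, 0, 0, 0, 0.1],
], grip_force=30)

```text
time_s: 19.15
position: [0.4848, 0.213, 0.0673]
tool_rot: [[-1.0, 0.001, 0.002], [0.001, 1.0, -0.0], [-0.002, -0.0, -1.0]]
ft_force: [0.6, -1.8, 6.9]
grip_width: 0.0255
gripper_force: 30.6
```

Emit:
apply_moves([
  [-3, -13, 0, 0, 0, 0, 0.1],
  [-3, -13, 0, 0, 0, 0, 0.1],
  [-3, -13, 0, 0, 0, 0, 0.1],
  [-3, -13, 0, 0, 0, 0, 0.1],
  [-4, -14, 0, 0, 0, 0, 0.1],
  [-3, -14, 0, 0, 0, 0, 0.1],
  [0, 0, 0, 0, 0, 0, 0.1],
  [0, 0, 0, 0, 0, 0, 0.1],
  [0, 0, 0, 0, 0, 0, 0.1],
])

```text
time_s: 20.27
position: [0.5038, 0.1328, 0.0673]
tool_rot: [[-1.0, 0.001, 0.002], [0.001, 1.0, -0.0], [-0.002, -0.0, -1.0]]
ft_force: [-0.2, -2.1, 5.9]
grip_width: 0.0252
gripper_force: 30.7
```

Emit:
apply_moves([
  [0, 0, 0, 0, 0, 0, 0.5],
  [0, 0, 0, 0, 0, 0, 1],
  [0, 0, 0, 0, 0, 0, 1],
  [0, 0, 0, 0, 0, 0, 1],
  [0, 0, -50, 0, 0, 0, 1],
  [0, 0, -50, 0, 0, 0, 1],
  [0, 0, -50, 0, 0, 0, 1],
  [0, 0, -44, 0, 0, 0, 1],
  [27, 20, 0, 0, 0, 0, 1],
  [27, 19, 0, 0, 0, 0, 1],
  [0, 0, 0, 0, 0, 0, 1],
  [0, 0, 0, 0, 0, 0, 1],
])

```text
time_s: 21.78
position: [0.4496, 0.1719, 0.2603]
tool_rot: [[-1.0, 0.001, 0.0], [0.001, 1.0, -0.0], [-0.0, -0.0, -1.0]]
ft_force: [-0.1, 0.6, -0.2]
grip_width: 0.0853
gripper_force: 0.0
```

```bash
python3 - <<'E'
from cloud import *
w=grab('wrist'); u,v=proj(w,[.612,.171,.06]); print(w['s']['position'],u,v,proj(w,[.612,.171,.082]))
P=cloud(w); g=w['frame'].max(-1); ui,vi=int(u),int(v)
for T in (60,80):
  m=np.zeros(g.shape,np.uint8); m[vi-25:vi+15,ui-25:ui+25]=(g<T)[vi-25:vi+15,ui-25:ui+25]
  n,l,st,c=cv2.connectedComponentsWithStats(m)
  for i in range(1,n): print(T,st[i],c[i],atz(w,*c[i],.06))
print(g[vi-8:vi+16,ui-10:ui+14])
E
```

```text
[0.4496 0.1719 0.2603] 321.92914573494915 294.0837144223443 (np.float64(321.9664551671155), np.float64(304.0902645597325))
60 [319 292   5   3  11] [321. 293.] [0.6103 0.1697 0.06  ]
80 [319 291   5   5  19] [321.1053 293.    ] [0.6103 0.1699 0.06  ]
[[222 227 237 245 250 252 253 255 255 255 255 255 254 254 254 253 252 237
  235 248 255 255 253 236]
 [252 253 254 255 255 255 255 255 254 254 253 252 245 234 228 190 181 170
  180 238 255 255 254 240]
 [255 255 255 254 254 254 253 252 248 245 214 184 175 169 166 159 157 159
  161 208 254 255 255 246]
 [254 254 253 249 247 241 234 231 229 223 169 157 157 158 158 158 158 157
  159 188 252 255 255 250]
 [246 235 233 230 230 228 226 224 206 188 140 135 145 156 158 158 157 158
  159 177 243 255 255 253]
 [230 227 227 227 227 226 209 199 142  96  75  78 108 151 158 158 157 158
  157 167 227 255 255 254]
 [227 227 227 227 227 221 171 145  76  46  47  47  69 134 156 157 158 158
  158 160 201 254 255 255]
 [228 228 227 227 227 220 163 122  57  44  45  45  56 107 153 158 157 158
  158 159 182 247 255 255]
 [228 227 228 227 227 219 165 135  67  48
[... 875 characters left out ...]
37 227 226 225 220 218 214 202 153 139 161 179 178 173 174 173 174
  173 174 174 175 178 213]
 [251 239 215 211 209 199 196 187 169 139 134 160 178 176 174 175 174 174
  174 175 175 177 182 202]
 [253 240 188 182 182 181 180 177 159 138 136 162 179 181 176 175 177 180
  181 185 191 206 222 233]
 [254 241 180 176 178 179 179 174 149 137 137 165 179 189 187 190 206 222
  226 236 245 250 252 253]
 [255 247 181 173 175 177 177 170 145 139 140 165 181 201 233 245 250 252
  253 254 255 255 255 255]
 [255 252 189 178 182 187 184 163 146 142 145 159 182 216 252 255 255 255
  255 254 254 254 253 251]
 [255 254 220 221 228 243 239 182 150 151 153 154 183 212 249 254 254 253
  252 245 233 227 189 179]]
```

The square dot is about 2 mm from the probe axis. Now the lever again.

Emit:
apply_moves([
  [0, -50, 0, 0, 0, 0, 0.5],
  [0, -50, 0, 0, 0, 0, 0],
  [0, -50, 0, 0, 0, 0, 0],
  [0, -50, 0, 0, 0, 0, 0],
  [0, -50, 0, 0, 0, 0, 0],
  [0, -50, 0, 0, 0, 0, 0],
  [0, -50, 0, 0, 0, 0, 0],
  [0, -50, 0, 0, 0, 0, 0],
  [-30, -50, 0, 0, 0, 0, 0],
  [-45, -31, 0, 0, 0, 0, 0],
  [-44, -31, 0, 0, 0, 0, 0],
  [0, 0, 0, 0, 0, 0, 0],
])

```text
time_s: 23.32
position: [0.5691, -0.3427, 0.257]
tool_rot: [[-1.0, 0.002, -0.002], [0.002, 1.0, 0.002], [0.002, 0.002, -1.0]]
ft_force: [-0.1, 0.6, -0.5]
grip_width: 0.0002
gripper_force: 0.0
```

Emit:
apply_moves([
  [0, 0, 0, 0, 0, 9.25, 0],
  [0, 0, 0, 0, 0, 9.25, 0],
  [0, 0, 0, 0, 0, 9.25, 0],
  [0, 0, 0, 0, 0, 9.25, 0],
  [0, 0, 0, 0, 0, 9.25, 0],
  [0, 0, 0, 0, 0, 9.25, 0],
  [0, 0, 0, 0, 0, 9.25, 0],
  [0, 0, 0, 0, 0, 9.25, 0],
  [0, 0, 0, 0, 0, 0, 0],
  [0, 0, 0, 0, 0, 0, 0],
])

```text
time_s: 24.58
position: [0.5673, -0.3401, 0.2604]
tool_rot: [[-0.277, 0.961, -0.0], [0.961, 0.277, 0.0], [0.0, -0.0, -1.0]]
ft_force: [0.1, -0.1, -0.5]
grip_width: -0.0
gripper_force: 0.0
```

Emit:
apply_moves([
  [0, 1, 50, 0, 0, 0, 0],
  [0, 0, 50, 0, 0, 0, 0],
  [0, 0, 40, 0, 0, 0, 0],
  [0, 0, 22, 0, 0, 0, 0],
  [0, 0, 0, 0, 0, 0, 0],
  [8, 0, 0, 0, 0, 0, 0],
  [9, 0, 0, 0, 0, 0, 0],
  [11.2, -5.7, 0, 0, 0, 0, 0],
  [11.9, -3.9, 0, 0, 0, 0, 0],
  [12.4, -1.9, 0, 0, 0, 0, 0],
  [0, 0, 0, 0, 0, 0, 0],
])

```text
time_s: 25.95
position: [0.5429, -0.2916, 0.0988]
tool_rot: [[-0.275, 0.961, 0.0], [0.961, 0.275, -0.0], [-0.0, 0.0, -1.0]]
ft_force: [-1.2, -3.8, 0.8]
grip_width: 0.0002
gripper_force: 1.2
```

Emit:
apply_moves([
  [12.6, 0, 0, 0, 0, 0, 0],
  [12.4, 1.9, 0, 0, 0, 0, 0],
  [11.9, 3.9, 0, 0, 0, 0, 0],
  [11.2, 5.7, 0, 0, 0, 0, 0],
  [5, 2, 0, 0, 0, 0, 0],
  [0, 0, 0, 0, 0, 0, 0],
  [0, 0, 0, 0, 0, 0, 0],
])

```text
time_s: 26.82
position: [0.5413, -0.2408, 0.0983]
tool_rot: [[-0.274, 0.962, -0.0], [0.962, 0.274, -0.006], [-0.006, -0.002, -1.0]]
ft_force: [-4.1, -20.2, -3.6]
grip_width: 0.0004
gripper_force: 8.9
```

```bash
python3 knob.py 2>/dev/null
```

```text
scene all 35 [ 0.5406 -0.2208  0.1202] swing deg 66.69595217630626
scene top 22 [ 0.5391 -0.2214  0.1248] swing deg 65.87100851487733
side all 17 [ 0.5357 -0.2382  0.1104] swing deg 53.047616333265836
side top 1 [ 0.5485 -0.2494  0.1252] swing deg 44.09719898776518
26.925 [ 0.5413 -0.2408  0.0983] [ -4.1565 -19.8125  -3.2645]
```

Emit:
apply_moves([
  [-5, -2, 0, 0, 0, 0, 0],
  [-11.2, -5.7, 0, 0, 0, 0, 0],
  [-11.9, -3.9, 0, 0, 0, 0, 0],
  [-12.4, -1.9, 0, 0, 0, 0, 0],
  [-12.6, 0, 0, 0, 0, 0, 0],
  [-12.4, 1.9, 0, 0, 0, 0, 0],
  [-11.9, 3.9, 0, 0, 0, 0, 0],
  [-11.2, 5.7, 0, 0, 0, 0, 0],
  [-17, 0, 0, 0, 0, 0, 0],
  [0, 0, -50, 0, 0, 0, 0],
  [0, 0, -50, 0, 0, 0, 0],
  [0, 0, -50, 0, 0, 0, 0],
])

```text
time_s: 28.42
position: [0.5685, -0.3395, 0.2497]
tool_rot: [[-0.275, 0.961, -0.001], [0.961, 0.275, 0.001], [0.001, -0.001, -1.0]]
ft_force: [1.0, -0.7, -0.2]
grip_width: 0.0001
gripper_force: 0.0
```

Emit:
apply_moves([
  [0, 0, 0, 0, 0, 0, 0],
  [0, 0, 0, 0, 0, 0, 0],
  [0, 0, 0, 0, 0, 0, 0],
  [0, 0, 0, 0, 0, 0, 0],
])

```text
time_s: 28.92
position: [0.5684, -0.3396, 0.2472]
tool_rot: [[-0.275, 0.962, -0.002], [0.962, 0.275, 0.001], [0.002, -0.001, -1.0]]
ft_force: [-0.3, 0.4, -0.4]
grip_width: -0.0003
gripper_force: 0.0
```

```bash
python3 knob.py 2>/dev/null; python3 -c "
from rig import env
print(env.close_job())"
```

```text
scene all 36 [ 0.5624 -0.3028  0.1196] swing deg 358.4744674137852
scene top 20 [ 0.5603 -0.3044  0.1239] swing deg 358.82399388045445
side all 47 [ 0.5544 -0.3051  0.1178] swing deg 1.5353758094073555
side top 18 [ 0.5545 -0.304   0.1231] swing deg 2.0450458471431716
29.025 [ 0.5685 -0.3397  0.2477] [ 0.4928 -0.8556  0.4455]
the job is handed in; nothing more can be done
None
```

I took both readings and handed the job in at about 29 s: each dot measured 2–3 mm from the probe axis, the lever hit its stop and came back both times, and the tray is left on the square well; no verdict was returned, and I did not re-measure the loose items.

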